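# Start up the bench polisher from its control box

### The arm

A 6-joint arm with a two-finger parallel gripper is mounted at the origin on the work surface. World frame = base frame: x ahead of the robot, y to its left, z up, the work surface at z = 0. Lengths are in mm, angles in rad, forces in N, time in s.
With the tool pointing down it reaches from about 300 to 875 mm from the base axis. Payload 6.4 kg.
Tool frame: the origin (TCP) lies at the very end of the fingers, on their centre line; the grasp point (between the pads) lies arm.tcp_to_grasp behind it (arm.tcp_to_grasp is the distance from the TCP to the grasp point, in mm); z points along the fingers, y is the line along which they close (so a half turn about z gives the same grasp; the last joint's range is limited). The gripper opens to 88 mm and grips with 3 to 60 N. Pads are 18 mm wide; open, the fingers measure 123 mm over their backs; the gripper's body (75 mm by 187 mm) begins 45 mm behind the grasp point.
Start: joints at [1.082, 0.181, 1.607, -0, 1.354, -0.206], TCP at [160.439, 552.178, 208.314] pointing down, gripper open.
Joint ranges: [-2.99, 2.99], [-0.89, 2.07], [0.3, 2.58], [-1.14, 4.28], [0, 2.63], [-3.12, 3.12]. Speed limits (rad/s): [2.57, 2.57, 3.01, 3.14, 3.14, 3.14].

### API

Orientations are given as a rotation vector (axis times angle).
In Python, from plant import telemetry, imaging, arm, spotter gives the robot as it stands.
- The arm moves only by the shell command python3 -m pendant 'ROWS' [OPENING] [FORCE]. ROWS is JSON, a list of rows, each a list of 6 numbers: the shift along the tool's x, y, z in units of 60 mm (1.0 is 60 mm), then the turn, a rotation vector about the tool's x, y, z in units of 5 degrees (1.0 is 5 degrees). In form: [[dx, dy, dz, rx, ry, rz], ...]. A call has exactly 8 rows; each row shifts and turns the commanded pose from where the row before left it, along the tool's axes as they then stand; what a row does not reach is not made up. A row lasts 1/8 s, in which the tool goes at most 62.5 mm and 10.7 degrees, less where a joint would pass 70% of its speed; a pose out of reach is approached as far as the arm can. A call is refused whole if a number of a shift passes 1 or a number of a turn 1, either way. A call with a gripper value outside its range is refused whole. OPENING is the opening, from 0 (shut) to 1 (fully open), set as the call begins (- or left out, the last holds). The fingers move at their own pace and stop on an object; FORCE is the grip in N (left out, the last holds). Time passes only in rows, so rows that do not move let the fingers close, or fill a call up. It gives the time, the measured TCP pose, the force, the opening and the grip force at its end, in the units of the state.
- telemetry.read_state(): the state, without advancing time (a new reading comes with each control period).
- imaging.snapshot(name): name is "side" or "top"; returns the picture (384x512x3 uint8, red, green, blue); there is no depth.
- imaging.camera_info(name): a dict with "mtx" (3x3 intrinsics, pixels), "k1" (the pictures are not rectified: a ray, as slopes to the right and down, at radius r is drawn at 1 + k1 r^2 times it, then the intrinsics apply), "world_from_camera" (4x4, takes a point from camera to world coordinates). Camera axes: x right, y down, z forward; pixel columns grow to the right and rows downward; lengths in mm; the calibration is good to about 2 mm. A picture is of the moment at which its call begins. camera_info takes no time and is no camera call.
- arm.hand_in(): hands the job in; it is judged then, once.
Trained networks look in the newest picture that a camera, given by its name, has taken for a name from the list of things; names that differ only in an ending like _2 or _b are one class to them, and where a whole thing is asked for, a point or a joint stands for the part that bears it (a point fixed in the world has none). Each returns a list of dicts, best first, with "p" (0 to 1); they miss things now and then, are a little off and sometimes report something else, mostly with a low value. They report only what shows in the picture. A call takes as long as a camera call.
- spotter.search_frame(label, camera): "at" ([x, y, z] in mm, in world coordinates, good to about 4 mm: the middle of the surface that is visible of it).
- spotter.cut_out(label, camera): "region" (384x512 bool, what is visible of it).
The state is a dict: "t": time; "qpos": joint angles; "qvel": joint speeds; "joint_torque": joint torques, N m; "tool_pos": TCP position; "ee_rot": TCP orientation; "force": force on the tool from outside, world axes, zero at the start; "ft_torque": the same for the moment, N m; "finger_gap": finger opening in mm; "grip_force": force on a finger pad.
Only numpy, scipy, OpenCV 4.12 (cv2) and the standard library are available. Lean on these libraries where they do the work, as an engineer would, in place of code of your own. Each camera call takes 0.05 s, during which the arm holds its last target. There are 200 camera calls.

### The job

Start the polisher from its grey control box with the fingertips: first push down the raised amber half of the main rocker until the rocker is fully tipped on, then push the square blue extraction key all the way in so that it stays down, then press the round green start button fully down, hold it there for about half a second and let go. Keep to that order, do not press the red stop button, and leave the steel workpiece, the cup, the screwdriver and the jar standing or lying where they are.

Things in the scene. Friction and masses are not known exactly. Their poses are not given: they have to be found in the camera images.
- console: grey sheet-steel control box, fixed to the bench, 200 mm (its x) by 340 mm (its y) by 60 mm high; origin at the centre of its underside, z up, x away from the robot, turned up to 0.35 rad about z. Rocker near its +y end; three push buttons elsewhere on its top, their places swap
- rocker (a joint): main rocker, hinge along the box's y at z = 76 mm: halves 34 mm long, 30 mm wide, in a V of 0.4 rad; grey half towards the box's -x, amber half +x, in a black 84 x 46 mm housing 16 mm high. 0 = off (grey half level, amber half sloping up to a tip at z = 93 mm), 0.40 = fully on (amber half level, grey raised). Friction about 3 N at the amber half; stays where left; starts at 0 to 0.06 rad
- rocker_on (a point): point on the upper face of the rocker's amber half where to push, on its mid-line 23 mm from the hinge (11 mm from the tip); moves with the rocker, from about z = 89 mm (off) to 80 mm (on)
- blue (a joint): blue extraction key's travel in m: 0 = out, 0.006 = fully in; friction about 2.5 N, no spring: it stays where it is pushed
- blue_top (a point): centre of the top of the square blue key (32 x 32 mm cap, in a black square housing 48 mm wide, 12 mm high): 22 mm above the box's top when out (z = 82 mm), 16 mm when in; z up, sides along the box's
- green (a joint): green start button's travel in m: 0 = out, 0.006 = fully down; springs back, 5 N when fully down
- green_top (a point): centre of the top of the round green button (32 mm diameter, in a round black housing 48 mm wide, 12 mm high): 22 mm above the box's top when out (z = 82 mm)
- red (a joint): red stop button's travel in m: 0 = out, 0.006 = fully down; a spring button like the green one, not to be pressed
- red_top (a point): centre of the top of the round red stop button (same size as the green one)
- workpiece: loose steel cylinder, 28 mm diameter, 45 mm tall, standing on the box's top between the controls; origin at the centre of its underside
- mug: loose steel cup, 84 mm diameter, 85 mm tall, standing on the bench beside the box's +y end; origin at the centre of its underside
- driver: loose screwdriver with a red handle, about 200 mm long, lying on the bench beyond the box; origin near its middle, x from handle to blade
- jar: loose closed jar, 60 mm diameter, 65 mm tall, standing on the bench beside the box's -y end; origin at the centre of its underside

How it is judged:
By the outcome, as a careful person would: the job done as asked, in the order asked, and still so for the second after the job is handed in, with the robot touching nothing.
It also fails if it takes over 40 s, if anything falls off the work surface, if the arm or the gripper's body presses on something with over 40 N, if the wrist force passes 120 N, or if a joint passes its speed limit or range.

## Working session

There is one attempt and no reset: what is moved stays moved. The work goes in short steps, Python scripts to look and compute and a shell command to move; the robot and the scene stay as the last step left them, time stands still between calls to the robot, and variables do not carry over. Pictures are saved under pics/ and viewed, at most 10 in all, crops included, and the job is handed in when it is done.

```bash
mkdir -p pics; ls; cat > look.py <<'E'
import numpy as np, cv2
from plant import telemetry, imaging, arm, spotter
E
python3 - <<'E'
from look import *
ims=[]
for c in("top","side"):
    im=imaging.snapshot(c); cv2.imwrite(f"pics/{c}0.png",im[:,:,::-1])
    ci=imaging.camera_info(c); print(c,ci["k1"],np.round(ci["mtx"],1).tolist(),np.round(ci["world_from_camera"],3).tolist())
    for n in("console","rocker","rocker_on","blue_top","green_top","red_top","workpiece","mug","driver","jar"):
        print(n,[(np.round(d["at"],0).tolist(),round(d["p"],2)) for d in spotter.search_frame(n,c)][:3])
s=telemetry.read_state(); print(s)
E
```

```text
pics
top -0.1242675445007986 [[412.5, 0.0, 254.6], [0.0, 412.5, 191.6], [0.0, 0.0, 1.0]] [[-0.004, -0.998, 0.057, 523.064], [-1.0, 0.004, 0.005, 46.724], [-0.005, -0.057, -0.998, 1100.005], [0.0, 0.0, 0.0, 1.0]]
console [([577.0, 111.0, 58.0], 0.7), ([557.0, 205.0, 81.0], 0.27)]
rocker [([557.0, 204.0, 81.0], 0.62)]
rocker_on [([560.0, 209.0, 79.0], 0.61)]
blue_top [([616.0, 69.0, 81.0], 0.72)]
green_top []
red_top [([547.0, -1.0, 79.0], 0.46)]
workpiece [([616.0, 65.0, 82.0], 0.15)]
mug []
driver [([734.0, 98.0, 19.0], 0.61), ([535.0, 110.0, 87.0], 0.16)]
jar [([643.0, -126.0, 68.0], 0.64), ([559.0, 204.0, 81.0], 0.45)]
side -0.08593272751844824 [[494.6, 0.0, 254.3], [0.0, 494.6, 198.9], [0.0, 0.0, 1.0]] [[0.997, -0.068, 0.042, 535.563], [-0.078, -0.696, 0.713, -790.878], [-0.019, -0.714, -0.699, 891.254], [0.0, 0.0, 0.0, 1.0]]
console [([580.0, 40.0, 59.0], 0.81), ([634.0, 144.0, 91.0], 0.58)]
rocker [([564.0, 202.0, 81.0], 0.5)]
rocker_on [([562.0, 206.0, 84.0], 0.75)]
blue_top [([619.0, 61.0, 84.0], 0.6)]
green_top [([537.0, 98.0, 82.0], 0.59)]
red_top []
workpiece [([635.0, 144.0, 91.0], 0.63)]
mug [([558.0, 343.0, 64.0], 0.97)]
driver [([735.0, 85.0, 23.0], 0.91)]
jar [([651.0, -147.0, 55.0], 0.87)]
{'t': 1.1, 'qpos': array([ 1.08167835e+00,  1.80788349e-01,  1.60700462e+00,  3.58086300e-06,
        1.35383572e+00, -2.06299042e-01]), 'qvel': array([ 0.00039509, -0.00107635, -0.00142555,  0.00040622, -0.00040265,
        0.0005015 ]), 'joint_torque': array([-2.41090902e-04, -4.33874524e+01, -3.42160177e+01,  7.00936373e-02,
        3.12304299e-02, -3.97474173e-05]), 'tool_pos': array([160.4435532 , 552.16294746, 208.31877947]), 'ee_rot': array([-4.42770834e-01, -3.11021873e+00,  5.13455106e-05]), 'force': array([-0.16925478,  0.66240588, -0.09902996]), 'ft_torque': array([-0.05943264,  0.0399985 , -0.02671566]), 'grip_force': 0.0, 'finger_gap': 88.31594412758004}
```

View pics/top0.png

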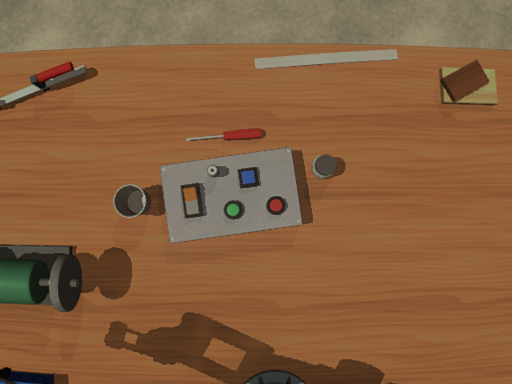

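View pics/side0.png

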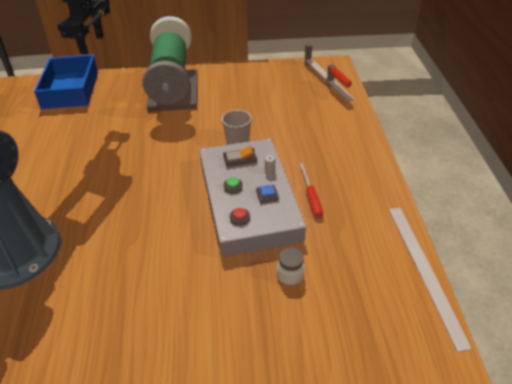

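Top view: amber half at about (190,194), grey half below it, blue key (249,178), green (233,210), red (276,205), workpiece (213,171). The side view agrees: amber (247,153), blue (267,193), green (233,184), red (240,215). The polisher stands near the arm's start (y over 460), so I will rise and swing away from it first.

```bash
cat >> look.py <<'E'
def ray(c,px):
    ci=imaging.camera_info(c); K=np.array(ci["mtx"]); T=np.array(ci["world_from_camera"])
    u=cv2.undistortPoints(np.array(px,float).reshape(-1,1,2),K,np.array([ci["k1"],0,0,0.]))[:,0]
    d=np.c_[u,np.ones(len(u))]@T[:3,:3].T
    return T[:3,3],d
def onz(c,px,z):
    o,d=ray(c,px); return o+d*((z-o[2])/d[:,2])[:,None]
def tri(p,q):
    o1,d1=ray("top",p); o2,d2=ray("side",q); d1,d2=d1[0],d2[0]
    a=np.linalg.lstsq(np.c_[d1,-d2],o2-o1,rcond=None)[0]
    x,y=o1+a[0]*d1,o2+a[1]*d2; return (x+y)/2,np.linalg.norm(x-y)
# hue windows (OpenCV, 0-179) and approximate pixels of the caps in each view
CAPS={"amber":((5,18),(190,194),(247,153)),"blue":((105,130),(249,178),(267,193)),"green":((45,80),(233,210),(233,184)),"red":((172,184),(276,205),(240,215))}
def cap(im,hue,near):
    h=cv2.cvtColor(im,cv2.COLOR_RGB2HSV).astype(int); H=h[...,0]; H=np.where(H<20,H+180,H) if hue[1]>179 else H
    m=((H>=hue[0])&(H<=hue[1])&(h[...,1]>120)&(h[...,2]>50)).astype(np.uint8)
    n,l,st,ce=cv2.connectedComponentsWithStats(m)
    k=min((i for i in range(1,n) if st[i,4]>=25),key=lambda i:np.hypot(*(ce[i]-near)))
    return ce[k],st[k].tolist()
E
python3 - <<'E'
from look import *
t=imaging.snapshot("top"); s=imaging.snapshot("side")
for n,(h,a,b) in CAPS.items():
    p,sp=cap(t,h,a); q,sq=cap(s,h,b); X,g=tri(p,q)
    print(n,p.round(1),sp,q.round(1),sq,X.round(1),"gap",g.round(1),"top@z82",onz("top",[p],82)[0].round(1),"side@82",onz("side",[q],82)[0].round(1))
m=spotter.cut_out("console","top")[0]["region"].astype(np.uint8)
c=max(cv2.findContours(m,0,cv2.CHAIN_APPROX_NONE)[0],key=len)[:,0]
W=onz("top",c,60)[:,:2].astype(np.float32); print(cv2.minAreaRect(W))
print("box pts top",onz("top",[[162,165],[292,149],[301,225],[171,241]],60).round(0).tolist())
m=spotter.cut_out("workpiece","side"); 
if m: print("wp side centroid", np.argwhere(m[0]["region"]).mean(0)[::-1], m[0]["p"])
print("wp top",tri((213,171),(270,158)))
big=cv2.resize(np.hstack([t[140:250,155:305],s[135:245,195:305]]),None,fx=3,fy=3,interpolation=cv2.INTER_CUBIC)
cv2.imwrite("pics/crop0.png",big[:,:,::-1])
E
```

```text
amber [189.7 193.3] [182, 186, 16, 16, 190] [246.1 152.4] [239, 146, 15, 13, 131] [577.2 213.3  78. ] gap 0.5 top@z82 [577.2 212.7  82. ] side@82 [576.7 208.3  82. ]
blue [247.8 176.7] [241, 170, 15, 14, 157] [267.  189.9] [261, 186, 13, 9, 92] [618.   68.4  76.2] gap 0.8 top@z82 [617.9  68.3  82. ] side@82 [617.   62.2  82. ]Traceback (most recent call last):
  File "<stdin>", line 4, in <module>
  File "look.py", line 20, in cap
    k=min((i for i in range(1,n) if st[i,4]>=25),key=lambda i:np.hypot(*(ce[i]-near)))
ValueError: min() iterable argument is empty
```

```bash
sed -i 's/(45,80)/(45,90)/' look.py
python3 - <<'E'
from look import *
t=imaging.snapshot("top"); s=imaging.snapshot("side")
h=cv2.cvtColor(t,cv2.COLOR_RGB2HSV); print(h[210,233],h[205,276]); h=cv2.cvtColor(s,cv2.COLOR_RGB2HSV); print(h[182,233],h[214,239])
big=cv2.resize(np.hstack([t[140:250,155:305],s[135:245,195:305]]),None,fx=3,fy=3,interpolation=cv2.INTER_CUBIC)
cv2.imwrite("pics/crop0.png",big[:,:,::-1])
m=spotter.cut_out("console","top")[0]["region"].astype(np.uint8)
c=max(cv2.findContours(m,0,cv2.CHAIN_APPROX_NONE)[0],key=len)[:,0]
W=onz("top",c,60)[:,:2].astype(np.float32); print(cv2.minAreaRect(W))
m=spotter.cut_out("workpiece","side"); 
if m: print("wp side centroid", np.argwhere(m[0]["region"]).mean(0)[::-1], m[0]["p"])
print("wp top",tri((213,171),(270,158)))
for n,(hh,a,b) in CAPS.items():
    try:
        p,sp=cap(t,hh,a); q,sq=cap(s,hh,b)
    except ValueError: print(n,"none"); continue
    X,g=tri(p,q)
    print(n,p.round(1),sp,q.round(1),sq,X.round(1),"gap",g.round(1),"top@z82",onz("top",[p],82)[0].round(1),"side@82",onz("side",[q],82)[0].round(1))
E
```

```text
[ 61 121 141] [  2 182 146]
[ 61 115 184] [  4 155 193]
((574.700439453125, 112.93296813964844), (200.6765594482422, 339.0113525390625), 7.915744304656982)
wp top (array([631.70450788, 152.43568847, 104.43804978]), np.float64(3.3026063449811973))
amber [189.7 193.3] [182, 186, 16, 15, 188] [246.  152.4] [239, 146, 15, 13, 130] [577.2 213.4  78. ] gap 0.6 top@z82 [577.2 212.8  82. ] side@82 [576.7 208.5  82. ]
blue [247.8 176.7] [241, 170, 14, 14, 156] [267.  189.9] [261, 186, 13, 9, 92] [618.1  68.5  76.1] gap 0.9 top@z82 [617.9  68.4  82. ] side@82 [617.   62.2  82. ]
green none
red [275.8 204.9] [270, 199, 13, 13, 140] [239.2 213.4] [232, 208, 15, 12, 136] [547.4  -1.   73.6] gap 1.1 top@z82 [547.7  -0.6  82. ] side@82 [546.7  -9.1  82. ]
```

View pics/crop0.png

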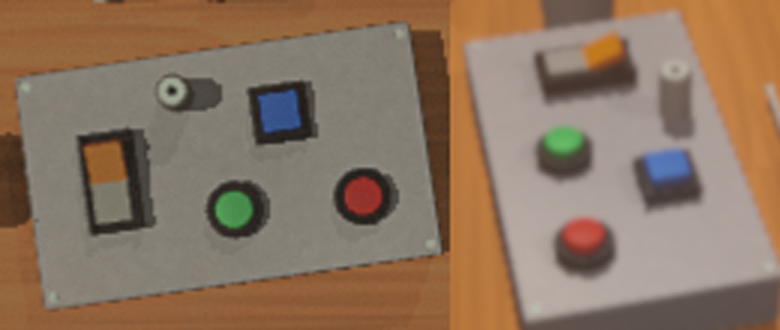

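The crop shows amber tip at crop (105,160), blue (281,111), green (235,209), red (363,196), workpiece top (172,91). The amber half is raised. The box is turned about +0.138 rad, with its centre near (575,113). Next I lift, swing clear of the polisher, then turn the tool so that its y lies along the box's y.

```bash
cat >> look.py <<'E'
from scipy.spatial.transform import Rotation as Ro
def togo(X,yaw=0.138):
    s=telemetry.read_state(); R=Ro.from_rotvec(s["ee_rot"])
    c,n=np.cos(yaw),np.sin(yaw); G=Ro.from_matrix(np.array([[-c,-n,0],[-n,c,0],[0,0,-1]]).T*1.0) if 0 else Ro.from_matrix(np.c_[[-c,-n,0],[-n,c,0],[0,0,-1]])
    d=np.array(X)-s["tool_pos"]
    print("t",round(s["t"],2),"at",s["tool_pos"].round(1),"F",np.round(s["force"],1),"shift now-axes",(R.inv().apply(d)/60).round(3),"goal-axes",(G.inv().apply(d)/60).round(3),"turn",(np.degrees((R.inv()*G).as_rotvec())/5).round(2))
E
python3 - <<'E'
from look import *
print(arm.tcp_to_grasp, "green",onz("top",[(233.3,209.7)],82).round(1),tri((233.3,209.7),(233,182)),"amber",onz("top",[(189.7,193.3)],86).round(1),"wp",onz("top",[(212.3,170.3)],105).round(1))
E
python3 -m pendant '[[0,0,-0.4,0,0,0],[0,0,-0.4,0,0,0],[0,-0.4,-0.3,0,0,0],[0,-0.4,-0.3,0,0,0],[0,-0.5,-0.3,0,0,-0.8],[0,-0.5,-0.2,0,0,-1],[0,-0.5,0,0,0,-1],[0,-0.5,0,0,0,-1]]' 0 20
python3 -c "
from look import *
togo((584,214,115))"
```

```text
18.700000000000003 green [[536.3 104.4  82. ]] (array([537.02460198, 104.75264846,  75.84541706]), np.float64(1.3836019663710604)) amber [[577.  212.1  86. ]] wp [[631.7 154.1 105. ]]
t: 2.4
tool_pos: [127.2, 387.4, 322.7]
ee_rot: [-0.082, 3.14, 0.001]
force: [0.4, -0.3, -0.1]
finger_gap: 9.9
grip_force: 0.0
t 2.4 at [127.2 387.4 322.7] F [ 0.4 -0.3 -0.1] shift now-axes [-7.451 -3.285  3.463] goal-axes [-7.144 -3.909  3.461] turn [ 0.01  0.01 -0.98]
```

```bash

python3 -m pendant '[[-0.8,-0.45,0.1,0,0,-1],[-0.9,-0.5,0.2,0,0,0],[-0.9,-0.5,0.2,0,0,0],[-0.9,-0.5,0.2,0,0,0],[-0.9,-0.5,0.2,0,0,0],[-0.9,-0.5,0.2,0,0,0],[-0.9,-0.5,0.2,0,0,0],[-0.9,-0.45,0.2,0,0,0]]'
python3 -c "
from look import *
togo((583,212.5,115))"
```

```text
t: 3.4
tool_pos: [578.9, 209.6, 232.5]
ee_rot: [-0.213, 3.134, 0.0]
force: [0.6, -0.2, 0.5]
finger_gap: 0.3
grip_force: 0.0
t 3.4 at [578.9 209.6 232.5] F [ 0.6 -0.2  0.5] shift now-axes [-0.074  0.039  1.958] goal-axes [-0.075  0.039  1.958] turn [ 0.    0.01 -0.03]
```

```bash

python3 -m pendant '[[-0.08,0.04,0.3,0,0,0],[0,0,0.4,0,0,0],[0,0,0.4,0,0,0],[0,0,0.4,0,0,0],[0,0,0.3,0,0,0],[0,0,0.15,0,0,0],[0,0,0,0,0,0],[0,0,0,0,0,0]]'
python3 - <<'E'
from look import *
togo((583,212.5,80))
t=imaging.snapshot("top"); s=imaging.snapshot("side")
big=cv2.resize(np.hstack([t[140:250,155:305],s[115:225,195:305]]),None,fx=3,fy=3,interpolation=cv2.INTER_CUBIC)
cv2.imwrite("pics/c1.png",big[:,:,::-1])
E
```

```text
t: 4.4
tool_pos: [582.0, 213.9, 116.8]
ee_rot: [-0.214, 3.133, 0.0]
force: [-0.6, -0.5, -0.3]
finger_gap: 0.8
grip_force: 0.0
t 4.4 at [582.  213.9 116.8] F [-0.6 -0.5 -0.3] shift now-axes [-0.012 -0.026  0.614] goal-axes [-0.013 -0.026  0.614] turn [ 0.    0.02 -0.02]
```

View pics/c1.png

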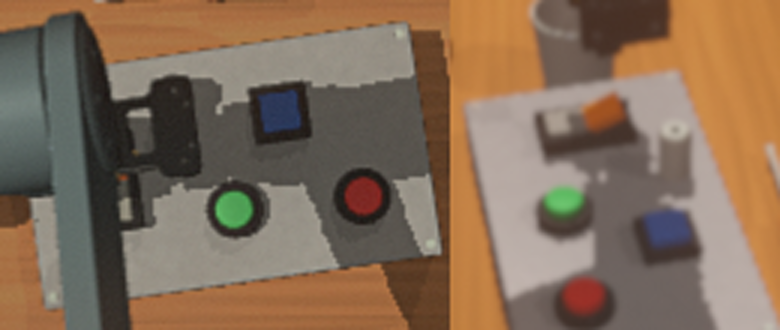

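```bash
cat >> look.py <<'E'
def proj(c,X):
    ci=imaging.camera_info(c); T=np.linalg.inv(np.array(ci["world_from_camera"]))
    return cv2.projectPoints(np.array(X,float).reshape(-1,1,3),cv2.Rodrigues(T[:3,:3])[0],T[:3,3],np.array(ci["mtx"]),np.array([ci["k1"],0,0,0.]))[0][:,0].round(1)
E
python3 - <<'E'
from look import *
p=telemetry.read_state()["tool_pos"]; print(proj("side",[p,p+[0,0,40],[583,212.5,89]]))
s=imaging.snapshot("side"); cv2.imwrite("pics/c2.png",cv2.resize(s[70:190,180:330],None,fx=5,fy=5,interpolation=cv2.INTER_CUBIC)[:,:,::-1])
E
```

```text
[[247.6 140.3]
 [247.1 127.5]
 [248.3 149.1]]
```

View pics/c2.png

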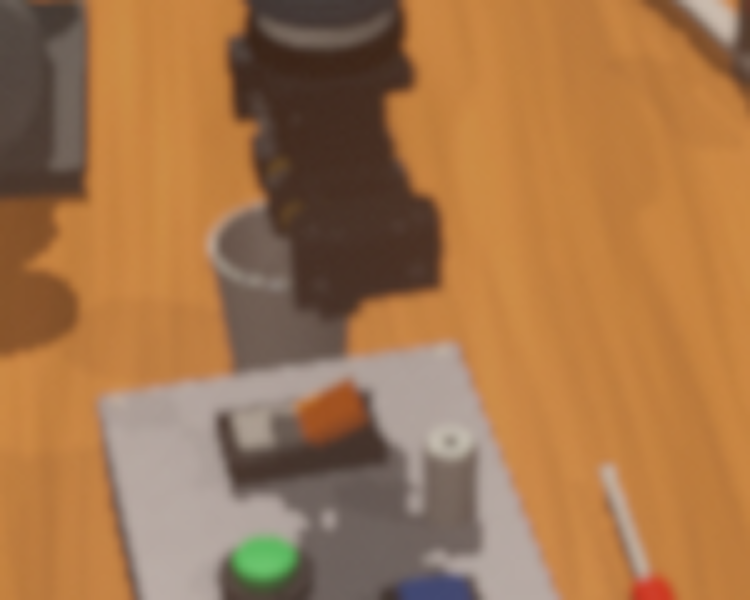

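The amber half is still raised at crop (333,412). The gripper's body hides most of the fingertips. I go down slowly to the expected contact height and read the force.

```bash

python3 -m pendant '[[-0.01,-0.02,0.1,0,0,0],[0,0,0.1,0,0,0],[0,0,0.1,0,0,0],[0,0,0.08,0,0,0],[0,0,0.06,0,0,0],[0,0,0.04,0,0,0],[0,0,0,0,0,0],[0,0,0,0,0,0]]'
python3 - <<'E'
from look import *
togo((583,212.5,80)); print(proj("side",telemetry.read_state()["tool_pos"]))
s=imaging.snapshot("side"); cv2.imwrite("pics/c3.png",cv2.resize(s[90:190,200:310],None,fx=6,fy=6,interpolation=cv2.INTER_CUBIC)[:,:,::-1])
E
```

```text
t: 5.55
tool_pos: [582.2, 212.7, 87.2]
ee_rot: [-0.214, 3.134, 0.0]
force: [1.2, 0.3, 0.2]
finger_gap: 0.3
grip_force: 0.0
t 5.55 at [582.2 212.7  87.2] F [1.2 0.3 0.2] shift now-axes [-0.012 -0.004  0.12 ] goal-axes [-0.012 -0.004  0.12 ] turn [ 0.    0.   -0.02]
[[248.  149.6]]
```

View pics/c3.png

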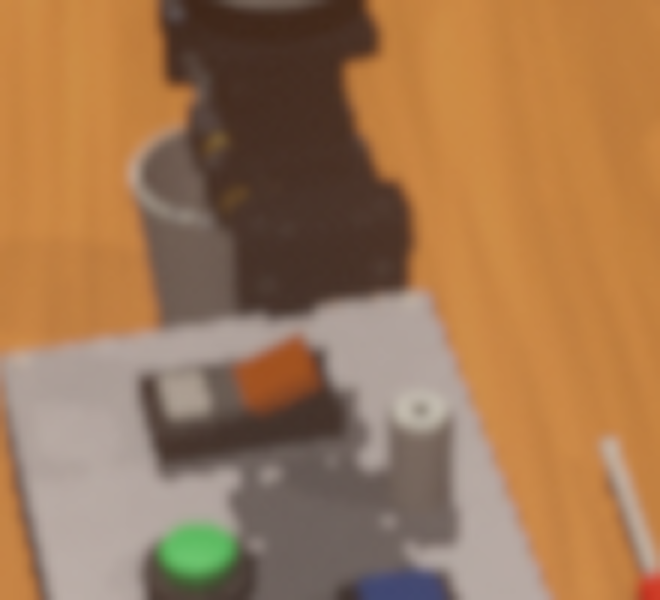

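```bash

python3 - <<'E'
from look import *
s=telemetry.read_state(); p=s["tool_pos"]; R=Ro.from_rotvec(s["ee_rot"])
b=lambda x,y,z: p+R.apply([x,y,z])
L=[b(x,y,-63.7) for x in(-37,37) for y in(-94,94)]+[b(x,y,0) for x in(-9,9) for y in(-17,17)]
print("side",proj("side",L).tolist()); print("top",proj("top",L).tolist())
ims=[imaging.snapshot(c) for c in("side","top")]
a=ims[0][90:190,180:310].copy(); c=ims[1][140:240,130:260].copy()
big=[cv2.resize(i,None,fx=6 if k==0 else 6,fy=6,interpolation=cv2.INTER_CUBIC) for k,i in enumerate((a,c))]
for im,cam,o in((big[0],"side",(180,90)),(big[1],"top",(130,140))):
    for k,q in enumerate(proj(cam,L)): cv2.circle(im,tuple(int(v) for v in (q-o)*6+3),4,(255,255,0) if k<4 else (255,0,255),-1)
cv2.imwrite("pics/c4.png",cv2.resize(np.vstack(big),None,fx=.5,fy=.5,interpolation=cv2.INTER_AREA)[:,:,::-1])
E
```

```text
side [[270.5, 150.5], [253.8, 107.1], [240.0, 155.1], [226.3, 111.0], [252.8, 153.1], [250.1, 145.2], [245.9, 154.2], [243.3, 146.2]]
top [[222.9, 168.1], [143.4, 179.5], [227.2, 199.7], [147.3, 210.9], [195.7, 186.6], [182.2, 188.5], [196.7, 193.8], [183.1, 195.7]]
```

View pics/c4.png

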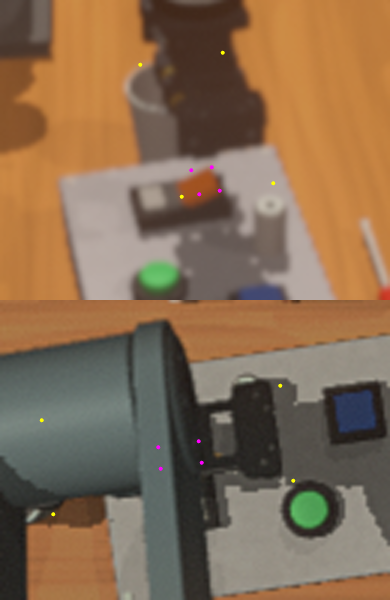

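The projected tool outline sits about 11 pixels (about 30 mm) lower in the side view than the real gripper. No force shows either, and the amber half is untouched. So the fingertips must really end higher than reported. I go on down by feel, in small steps, and watch the force and the amber blob by numbers.

```bash
cat >> look.py <<'E'
def watch():
    s=imaging.snapshot("side"); v=[]
    h=cv2.cvtColor(s,cv2.COLOR_RGB2HSV)
    # amber blob inside the rocker's own window of the side picture
    w=h[140:165,236:262]; m=(w[...,0]<=18)&(w[...,0]>=5)&(w[...,1]>185)
    yx=np.argwhere(m); print("amber px",len(yx),"centroid",(yx.mean(0)[::-1]+[236,140]).round(1) if len(yx) else None,"top row",yx[:,0].min()+140 if len(yx) else None)
E
python3 -c "
from look import *
watch()"
python3 -m pendant '[[0,0,0.05,0,0,0],[0,0,0.05,0,0,0],[0,0,0.05,0,0,0],[0,0,0.05,0,0,0],[0,0,0.05,0,0,0],[0,0,0.05,0,0,0],[0,0,0,0,0,0],[0,0,0,0,0,0]]'
python3 -c "
from look import *
watch()"
```

```text
amber px 70 centroid [246.  152.1] top row 148
t: 6.75
tool_pos: [582.2, 212.6, 69.1]
ee_rot: [-0.214, 3.134, 0.0]
force: [-0.2, -0.3, -0.1]
finger_gap: 0.7
grip_force: 0.0
amber px 80 centroid [245.7 152.4] top row 149
```

```bash

python3 -m pendant '[[0,0,0.03,0,0,0],[0,0,0.03,0,0,0],[0,0,0.03,0,0,0],[0,0,0.03,0,0,0],[0,0,0.03,0,0,0],[0,0,0,0,0,0],[0,0,0,0,0,0],[0,0,0,0,0,0]]'
python3 - <<'E'
from look import *
watch()
s=imaging.snapshot("side"); cv2.imwrite("pics/c5.png",cv2.resize(s[100:180,210:290],None,fx=7,fy=7,interpolation=cv2.INTER_CUBIC)[:,:,::-1])
E
```

```text
t: 7.8
tool_pos: [582.3, 212.6, 60.2]
ee_rot: [-0.214, 3.134, 0.0]
force: [1.5, 0.7, 3.6]
finger_gap: 0.5
grip_force: 1.2
amber px 54 centroid [245.8 153.9] top row 152
```

View pics/c5.png

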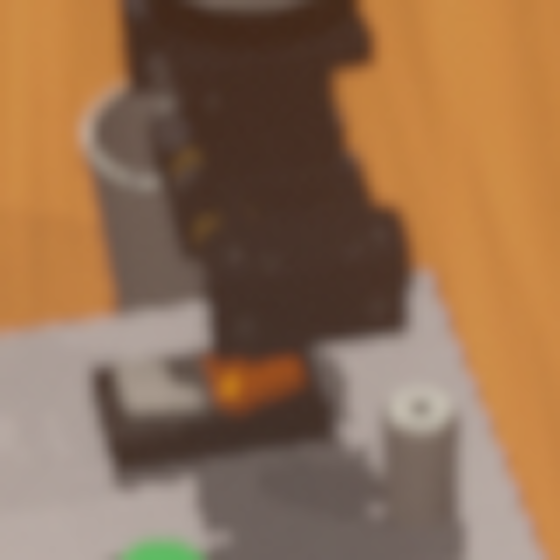

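Contact: 3.6 N at reported z = 60, and the amber half (crop (255,380)) is tipping under the fingers. I keep going until the force rises at the stop.

```bash

python3 -m pendant '[[0,0,0.02,0,0,0],[0,0,0.02,0,0,0],[0,0,0.02,0,0,0],[0,0,0.02,0,0,0],[0,0,0.02,0,0,0],[0,0,0,0,0,0],[0,0,0,0,0,0],[0,0,0,0,0,0]]'
python3 -c "
from look import *
watch()"
```

```text
t: 8.9
tool_pos: [581.7, 212.6, 53.7]
ee_rot: [0.213, -3.133, 0.0]
force: [1.3, 0.3, 0.8]
finger_gap: 0.5
grip_force: 0.4
amber px 40 centroid [246.9 155.2] top row 153
```

```bash

python3 -m pendant '[[0,0,0.02,0,0,0],[0,0,0.01,0,0,0],[0,0,0.01,0,0,0],[0,0,0.01,0,0,0],[0,0,0,0,0,0],[0,0,0,0,0,0],[0,0,0,0,0,0],[0,0,0,0,0,0]]'
python3 -c "
from look import *
watch()"
```

```text
t: 9.95
tool_pos: [582.1, 212.6, 51.0]
ee_rot: [-0.214, 3.134, 0.0]
force: [1.4, 0.1, 1.4]
finger_gap: 0.6
grip_force: 0.8
amber px 32 centroid [247.3 155.6] top row 154
```

```bash

python3 -m pendant '[[0,0,0.02,0,0,0],[0,0,0.02,0,0,0],[0,0,0.01,0,0,0],[0,0,0,0,0,0],[0,0,0,0,0,0],[0,0,0,0,0,0],[0,0,0,0,0,0],[0,0,0,0,0,0]]'
python3 -c "
from look import *
watch()"
```

```text
t: 11.0
tool_pos: [582.4, 212.7, 49.9]
ee_rot: [-0.214, 3.134, -0.0]
force: [-4.2, -1.7, 14.7]
finger_gap: 0.6
grip_force: 7.2
amber px 27 centroid [247.5 155.9] top row 155
```

The stop is reached: 14.7 N at reported z = 49.9, which corresponds to the level amber half at z = 80. So the true height is the reported height plus 30 mm. Next I lift and go over to blue.

```bash

python3 -m pendant '[[0,0,-0.2,0,0,0],[0,0,-0.4,0,0,0],[0,0,-0.3,0,0,0],[0,0,0,0,0,0],[0,0,0,0,0,0],[0,0,0,0,0,0],[0,0,0,0,0,0],[0,0,0,0,0,0]]'
python3 - <<'E'
from look import *
watch(); togo((617.5,67,60))
E
```

```text
t: 12.05
tool_pos: [581.9, 212.6, 101.6]
ee_rot: [0.214, -3.134, 0.0]
force: [0.5, -0.5, -1.1]
finger_gap: 0.6
grip_force: 0.0
amber px 71 centroid [246.5 153.6] top row 150
t 12.1 at [582.  212.6 101.7] F [-0.4 -0.4  0.4] shift now-axes [-0.258 -2.484  0.695] goal-axes [-0.253 -2.485  0.695] turn [-0.   -0.01 -0.02]
```

```bash

python3 -m pendant '[[-0.05,-0.4,0,0,0,0],[-0.05,-0.5,0,0,0,0],[-0.05,-0.5,0,0,0,0],[-0.05,-0.5,0,0,0,0],[-0.05,-0.4,0,0,0,0],[0,-0.18,0.2,0,0,0],[0,0,0.2,0,0,0],[0,0,0.1,0,0,0]]'
python3 - <<'E'
from look import *
watch(); togo((617.5,67,46))
t=imaging.snapshot("top"); s=imaging.snapshot("side")
big=cv2.resize(np.hstack([t[140:250,155:305],s[125:235,195:305]]),None,fx=3,fy=3,interpolation=cv2.INTER_CUBIC)
cv2.imwrite("pics/c6.png",big[:,:,::-1])
E
```

```text
t: 13.1
tool_pos: [615.8, 68.2, 70.2]
ee_rot: [0.214, -3.132, -0.001]
force: [-0.8, 0.5, 0.6]
finger_gap: 0.1
grip_force: 0.0
amber px 6 centroid [245.5 156.7] top row 156
t 13.15 at [615.6  68.3  69.7] F [-0.6  1.  -0.1] shift now-axes [-0.03  -0.026  0.395] goal-axes [-0.029 -0.025  0.395] turn [ 0.01 -0.04 -0.01]
```

View pics/c6.png

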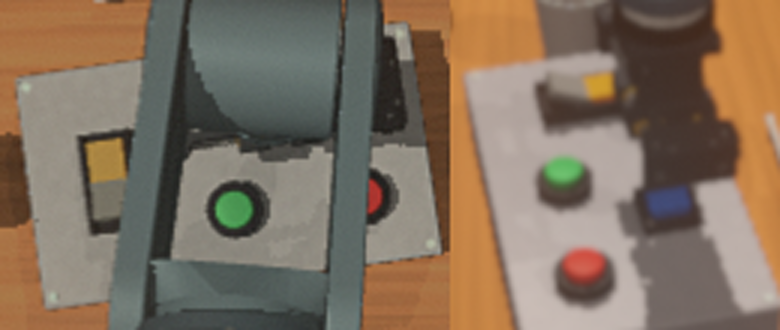

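The picture shows amber level and grey raised, so the rocker is on. Green (235,209) and red are untouched, and the fingers hover just behind the blue key (crop (668,200)). Now I press blue.

```bash

python3 -m pendant '[[-0.02,-0.02,0.1,0,0,0],[0,0,0.1,0,0,0],[0,0,0.06,0,0,0],[0,0,0.04,0,0,0],[0,0,0.04,0,0,0],[0,0,0.03,0,0,0],[0,0,0,0,0,0],[0,0,0,0,0,0]]'
```

```text
t: 14.25
tool_pos: [618.6, 66.2, 49.8]
ee_rot: [-0.213, 3.134, -0.0]
force: [-0.7, -1.0, 1.0]
finger_gap: 0.5
grip_force: 0.1
```

```bash

python3 -m pendant '[[0,0,0.02,0,0,0],[0,0,0.01,0,0,0],[0,0,0.01,0,0,0],[0,0,0,0,0,0],[0,0,0,0,0,0],[0,0,0,0,0,0],[0,0,0,0,0,0],[0,0,0,0,0,0]]'
```

```text
t: 15.25
tool_pos: [618.6, 66.2, 47.4]
ee_rot: [-0.214, 3.134, -0.0]
force: [0.1, -0.7, 2.4]
finger_gap: 0.5
grip_force: 0.8
```

```bash

python3 -m pendant '[[0,0,0.02,0,0,0],[0,0,0.02,0,0,0],[0,0,0.01,0,0,0],[0,0,0,0,0,0],[0,0,0,0,0,0],[0,0,0,0,0,0],[0,0,0,0,0,0],[0,0,0,0,0,0]]'
```

```text
t: 16.25
tool_pos: [618.6, 66.2, 45.9]
ee_rot: [-0.214, 3.134, -0.0]
force: [-5.0, -0.5, 12.0]
finger_gap: 0.4
grip_force: 6.0
```

Blue is at its stop: 12 N at true z = 76. Next is the green button.

```bash

python3 -m pendant '[[0,0,-0.2,0,0,0],[0,0,-0.3,0,0,0],[0,0,-0.1,0,0,0],[0,0,0,0,0,0],[0,0,0,0,0,0],[0,0,0,0,0,0],[0,0,0,0,0,0],[0,0,0,0,0,0]]'
python3 - <<'E'
from look import *
togo((536.3,103.5,60))
E
```

```text
t: 17.25
tool_pos: [618.4, 66.2, 80.2]
ee_rot: [0.214, -3.134, -0.0]
force: [-0.2, 0.1, 0.6]
finger_gap: 0.9
grip_force: 0.0
t 17.25 at [618.4  66.2  80.2] F [-0.2  0.1  0.6] shift now-axes [1.271 0.801 0.337] goal-axes [1.27  0.804 0.336] turn [ 0.   -0.   -0.02]
```

```bash

python3 -m pendant '[[0.3,0.2,0,0,0,0],[0.4,0.2,0,0,0,0],[0.3,0.2,0,0,0,0],[0.27,0.2,0,0,0,0],[0,0,0.1,0,0,0],[0,0,0.1,0,0,0],[0,0,0,0,0,0],[0,0,0,0,0,0]]'
python3 - <<'E'
from look import *
togo((536.3,103.5,46))
t=imaging.snapshot("top"); s=imaging.snapshot("side")
for n in("blue","red","amber"):
    h,a,b=CAPS[n]
    for im,c,x in((t,"top",a),(s,"side",b)):
        try: print(n,c,cap(im,h,x))
        except ValueError: print(n,c,"none")
big=cv2.resize(np.hstack([t[140:250,155:305],s[125:235,195:305]]),None,fx=3,fy=3,interpolation=cv2.INTER_CUBIC)
cv2.imwrite("pics/c7.png",big[:,:,::-1])
E
```

```text
t: 18.25
tool_pos: [536.9, 103.1, 68.2]
ee_rot: [0.213, -3.134, 0.0]
force: [0.8, -0.2, -0.8]
finger_gap: 0.3
grip_force: 0.0
t 18.25 at [536.9 103.1  68.2] F [ 0.8 -0.2 -0.8] shift now-axes [0.009 0.008 0.37 ] goal-axes [0.009 0.008 0.37 ] turn [-0.   -0.   -0.03]
blue top (array([247.54411765, 176.13970588]), [241, 170, 14, 14, 136])
blue side (array([266.97029703, 191.25742574]), [260, 187, 14, 10, 101])
red top (array([276.93333333, 204.79047619]), [272, 199, 11, 13, 105])
red side (array([239.09333333, 213.60666667]), [232, 208, 15, 13, 150])
amber top (array([220.76052512, 258.2444545 ]), [193, 233, 53, 49, 2209])
amber side (array([249.53658537, 153.82926829]), [245, 149, 10, 10, 41])
```

View pics/c7.png

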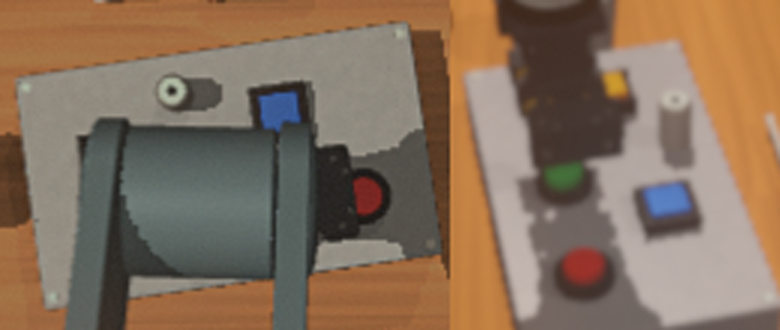

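Blue is now low in its housing, the workpiece is still at crop (172,91), amber shows flat, and the fingers are over green. Now I press green: bottom after about row 5, hold 3 rows, then release in the next call.

```bash

python3 -m pendant '[[0,0,0.1,0,0,0],[0,0,0.1,0,0,0],[0,0,0.1,0,0,0],[0,0,0.08,0,0,0],[0,0,0.05,0,0,0],[0,0,0,0,0,0],[0,0,0,0,0,0],[0,0,0,0,0,0]]'
```

```text
t: 19.35
tool_pos: [536.5, 103.4, 45.6]
ee_rot: [0.215, -3.134, 0.001]
force: [-13.6, -1.4, 29.5]
finger_gap: 0.2
grip_force: 14.6
```

```bash

python3 -m pendant '[[0,0,0,0,0,0],[0,0,-0.3,0,0,0],[0,0,-0.5,0,0,0],[0,0,-0.5,0,0,0],[0,0,-0.5,0,0,0],[0,0,-0.3,0,0,0],[0,0,0,0,0,0],[0,0,0,0,0,0]]'
python3 - <<'E'
from look import *
t=imaging.snapshot("top"); s=imaging.snapshot("side")
for n in("blue","red","amber"):
    h,a,b=CAPS[n]
    try: print(n,"side",cap(s,h,b))
    except ValueError: print(n,"none")
for n,c in(("workpiece","side"),("mug","side"),("driver","side"),("jar","side"),("green_top","side")):
    print(n,[(np.round(d["at"],0).tolist(),round(d["p"],2)) for d in spotter.search_frame(n,c)][:1])
E
```

```text
t: 20.35
tool_pos: [535.7, 103.4, 167.3]
ee_rot: [0.213, -3.132, -0.0]
force: [0.3, 0.7, 0.2]
finger_gap: 0.6
grip_force: 0.0
blue side (array([266.94897959, 191.25510204]), [261, 187, 13, 10, 98])
red side (array([239.12413793, 213.54482759]), [232, 208, 15, 12, 145])
amber side (array([248.2745098 , 155.47058824]), [241, 149, 14, 11, 51])
workpiece [([633.0, 145.0, 90.0], 0.6)]
mug [([537.0, 97.0, 88.0], 0.66)]
driver []
jar [([649.0, -148.0, 59.0], 0.83)]
green_top [([538.0, 101.0, 79.0], 0.59)]
```

```bash
python3 -c "
from plant import arm
print(arm.hand_in())"
```

```text
the job is handed in; nothing more can be done
None
```

I tipped the rocker fully on, pushed the blue key in to its stop, then pressed green fully down for about half a second and let go. The red button was not pressed, and the job was handed in with the robot clear at about 20 s. The workpiece and jar read unmoved afterwards; the last look did not find the cup or screwdriver, but the arm never went near them.

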